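Part two nested beakers onto their stirrers

TASK

A narrow blue beaker is nested closely inside a wide white one. Pull it out and stand it in the middle of the round plate of the smaller stirrer, and stand the white beaker in the middle of the round plate of the larger stirrer. Both end upright and let go; set them down rather than dropping them, and do not tip either of them over.

Things in the scene. Friction and masses are not known exactly. Their poses are not given: they have to be found in the camera images.
- small_mid (a point): Centre, half-way up the axis, of the narrow blue plastic beaker: outside diameter 51 mm, height 115 mm, straight 3 mm wall, open top, about 70 g. z is its axis, pointing up to the mouth. It starts standing inside the white beaker, its foot 6 mm above the bench, with about 2 mm of play all round, and shows 49 mm above the white rim. It comes out straight up; lift it 70 mm to be clear.
- large_mid (a point): Centre, half-way up the axis, of the wide white plastic beaker: outside diameter 64 mm, height 72 mm, wall 4.5 mm, floor 6 mm thick, open top, about 170 g, loose on the bench. z is its axis, pointing up to the mouth.
- stirrer_s_plate (a point): Centre of the top face of the round aluminium plate, 80 mm in diameter, of the smaller low blue magnetic stirrer (housing 100 x 100 mm, lower control strip with a black knob on one side). The stirrer is fixed; its plate top is 42 mm above the bench. z up.
- stirrer_l_plate (a point): Centre of the top face of the round aluminium plate, 100 mm in diameter, of the larger low blue magnetic stirrer (housing 125 x 125 mm, lower control strip with a black knob on one side). The stirrer is fixed; its plate top is 42 mm above the bench. z up.
Not all that is in view belongs to the job. What is shaped like the part that bears stirrer_s_plate but yellow is not meant. Leave any red look-alike of the part that bears small_mid alone.

How it is judged:
By the outcome, as a careful person would: the job done as asked, in the order asked, and still so for the second after the job is handed in, with the robot touching nothing.
It also fails if it takes over 72 s, if anything falls off the work surface, if the arm or the gripper's body presses on something with over 40 N, if the wrist force passes 120 N, or if a joint passes its speed limit or range.

ROBOT

A 6-joint arm with a two-finger parallel gripper is mounted at the origin on the work surface. World frame = base frame: x ahead of the robot, y to its left, z up, the work surface at z = 0. Lengths are in m, angles in degrees, forces in N, time in s.
With the tool pointing down it reaches from about 0.35 to 0.875 m from the base axis. Payload 4.2 kg.
Tool frame: the origin (TCP) lies between the finger pads; the fingertips stand 17 mm ahead of it and the grasp point (between the pads) lies 2 mm behind it; z points along the fingers, y is the line along which they close (so a half turn about z gives the same grasp; the last joint's range is limited). The gripper opens to 87 mm and grips with 3 to 60 N. Pads are 19 mm wide; open, the fingers measure 117 mm over their backs; the gripper's body (75 mm by 190 mm) begins 51 mm behind the grasp point.
Start: joints at [83.4, 22.042, 0.453, 0, -68.411, -14.817], TCP at [0.228, 0.582, 0.216] pointing down, gripper open.
Joint ranges: [-179.83, 179.83], [-69.29, 118.12], [-61.27, 80.66], [-181.25, 117.63], [-171.15, -9.14], [-177.46, 177.46]. Speed limits (degrees/s): [159.86, 159.86, 180, 180, 180, 180].

INTERFACE

Orientations are given as a 3x3 rotation matrix whose columns are the frame's x, y, z axes.
In Python, from station import sense, capture, r, masks_of gives the robot as it stands.
- The arm moves only by the tool apply_moves, never from a script. Its argument "steps" is a list that holds one entry, the list of rows, each a list of 7 numbers: the opening, from 0 (shut) to 1 (fully open), then the shift along the tool's x, y, z in mm, then the turn, a rotation vector about the tool's x, y, z in rad. A call has 1 to 12 rows; each row shifts and turns the commanded pose from where the row before left it, along the tool's axes as they then stand; what a row does not reach is not made up. A row lasts 1/8 s, in which the tool goes at most 62.5 mm and 10.7 degrees, less where a joint would pass 70% of its speed; a pose out of reach is approached as far as the arm can. A call with a gripper value outside its range is refused whole. The fingers move at their own pace and stop on an object; the grip force is fixed at half the most. Time passes only in rows, so rows that do not move let the fingers close. It gives the time, the measured TCP pose, the force and the opening at its end, in the units of the state.
- sense(): the state, without advancing time (a new reading comes with each control period).
- capture(name): name is "scene" or "top" or "wrist"; returns a dict with "color" (420x560x3 uint8, red, green, blue), "vfov" (degrees; the focal length in pixels is half the picture's height over the tangent of half this angle, whatever the lens; pixels are square), "cx", "cy" (the principal point, pixels), "T" (4x4, takes a point from camera to world coordinates). Camera axes: x right, y down, z forward; pixel columns grow to the right and rows downward; lengths in m; the calibration is good to about 2 mm. A picture is of the moment at which its call begins. There is no depth.
- r.finish_job(): hands the job in, once; it reports no verdict.
Trained networks look in a picture, given as the dict that the camera call returned (one of the last four; its "shot" number tells which), for a name from the list of things; names that differ only in an ending like _2 or _b are one class to them, and where a whole thing is asked for, a point or a joint stands for the part that bears it (a point fixed in the world has none). Each returns a list of dicts, best first, with "confidence" (0 to 1); they miss things now and then, are a little off and sometimes report something else, mostly with a low value. They report only what shows in the picture. A call takes as long as a camera call. They do not tell look-alikes from the thing itself.
- masks_of(picture, thing): "pixels" (420x560 bool, what is visible of it) and "box" ([left, top, width, height] in pixels, round what is visible of it).
The state is a dict: "time_s": time; "joints": joint angles; "joint_velocities": joint speeds; "effort": joint torques, N m; "tcp_pos": TCP position; "ee_rot": TCP orientation; "wrist_force": force on the tool from outside, world axes, zero at the start; "moment": the same for the moment, N m; "gripper_width": opening from 0.0 (shut) to 1.0 (fully open).
Only numpy, scipy, OpenCV 4.12 (cv2) and the standard library are available. Lean on these libraries where they do the work, as an engineer would, in place of code of your own. Each camera call takes 0.05 s, during which the arm holds its last target. There are 200 camera calls.

## Working session

There is one attempt and no reset: what is moved stays moved. The work goes in short steps, Python scripts to look and compute and a tool call to move; the robot and the scene stay as the last step left them, time stands still between calls to the robot, and variables do not carry over. Pictures are saved under pics/ and viewed, on a budget of 10 in all, crops included, one or two more only if the job needs it, and the job is handed in when it is done.

Besides the shell and the picture viewer there is one more tool, called after "Request:" as name([rows], argument=value, ...), one row to a line, values as JSON. apply_moves: Moves the arm, as the interface text tells. Its arguments: {"type":"object","properties":{"steps":{"type":"array","items":{"type":"array","items":{"type":"array","items":{"type":"number"}}}}},"required":["steps"]}

```bash
mkdir -p pics; cat > h.py <<'E'
import numpy as np, cv2
from station import sense, capture, r, masks_of
def ray(p,u,v):
    f=p["color"].shape[0]/2/np.tan(np.radians(p["vfov"])/2); T=np.array(p["T"])
    d=T[:3,:3]@np.array([(u-p["cx"])/f,(v-p["cy"])/f,1]); return T[:3,3],d
def at_z(p,u,v,z):
    o,d=ray(p,u,v); return o+d*(z-o[2])/d[2]
def proj(p,X):
    f=p["color"].shape[0]/2/np.tan(np.radians(p["vfov"])/2); T=np.array(p["T"])
    c=T[:3,:3].T@(np.array(X)-T[:3,3]); return np.array([p["cx"]+f*c[0]/c[2],p["cy"]+f*c[1]/c[2]])
def save(p,n,s=1,crop=None):
    c=p["color"]
    if crop: l,t,w,h=crop; c=c[t:t+h,l:l+w]
    cv2.imwrite("pics/"+n,cv2.resize(c[:,:,::-1],None,fx=s,fy=s,interpolation=cv2.INTER_CUBIC))
E
python3 - <<'E'
from h import *
print(sense())
P={n:capture(n) for n in("top","scene")}
for n,p in P.items():
    print(n,p["vfov"],p["cx"],p["cy"],np.round(p["T"],3).tolist())
    for t in("small_mid","large_mid","stirrer_s_plate","stirrer_l_plate"):
        for m in masks_of(p,t): print(t,round(m["confidence"],2),m["box"])
img=np.vstack([P["top"]["color"],P["scene"]["color"]])
cv2.imwrite("pics/a.png",cv2.resize(P["top"]["color"],None,fx=1.4,fy=1.4)[:,:,::-1])
cv2.imwrite("pics/b.png",cv2.resize(P["scene"]["color"],None,fx=1.4,fy=1.4)[:,:,::-1])
E
```

```text
{'time_s': 0.0, 'joints': array([ 8.33990736e+01,  2.20925665e+01,  3.81365219e-01, -2.93313207e-02,
       -6.84105096e+01, -1.48149315e+01]), 'joint_velocities': array([ 0.01288088, -0.01002272, -0.09273209, -0.06798695, -0.07244318,
       -0.02371755]), 'effort': array([ 7.45436319e-04, -3.90660703e+01,  1.87402868e+01,  4.21951979e+00,
        1.10413073e-02, -1.94752265e-04]), 'tcp_pos': array([0.22798374, 0.58129056, 0.21535053]), 'ee_rot': array([[ 9.30885842e-01, -3.65309505e-01, -7.17042347e-04],
       [-3.65310199e-01, -9.30883577e-01, -2.05540791e-03],
       [ 8.33771010e-05,  2.17529301e-03, -9.99997631e-01]]), 'wrist_force': array([0.02706536, 0.24699984, 0.1652355 ]), 'moment': array([ 0.0372451 , -0.0295905 ,  0.00979998]), 'gripper_width': 0.9994609773983908}
top 51.708217444029856 289.1135349267853 206.83201878720425 [[-0.009, -0.985, 0.172, 0.337], [-1.0, 0.011, 0.015, 0.046], [-0.017, -0.172, -0.985, 0.993], [0.0, 0.0, 0.0, 1.0]]
small_mid 0.78 [343.5, 218.3, 24.6, 31.7]
small_mid 0.77 [296.5, 189.3, 26.0, 27.7]
large_mid 0.72 [293.2, 195.5, 27.8, 26.6]
stirrer_s_plate 0.67 [114.8, 143.9, 62.0, 73.6]
stirrer_s_plate 0.58 [192.8, 145.5, 58.2, 71.4]
stirrer_l_plate 0.77 [400.4, 154.3, 57.2, 75.9]
scene 50.35733547502933 281.8589460661963 209.4880178583895 [[-0.483, 0.503, -0.716, 1.29], [0.875, 0.27, -0.401, 0.489], [-0.008, -0.821, -0.571, 0.681], [0.0, 0.0, 0.0, 1.0]]
small_mid 0.92 [260.7, 177.0, 20.5, 32.8]
small_mid 0.84 [243.2, 159.5, 17.3, 42.6]
large_mid 0.61 [261.8, 197.5, 19.7, 33.9]
stirrer_s_plate 0.62 [384.4, 262.2, 55.8, 61.1]
stirrer_s_plate 0.59 [299.7, 237.3, 58.0, 54.2]
stirrer_l_plate 0.69 [133.9, 176.0, 77.8, 47.4]
```

View pics/a.png

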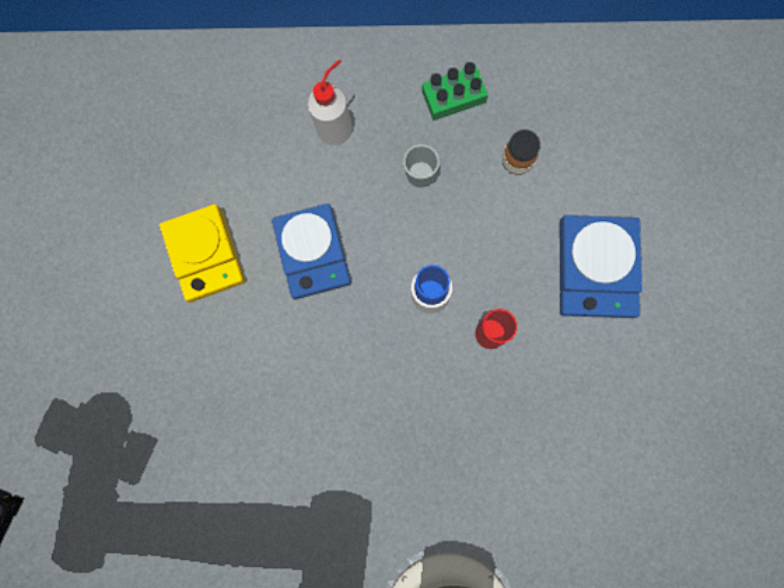

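View pics/b.png

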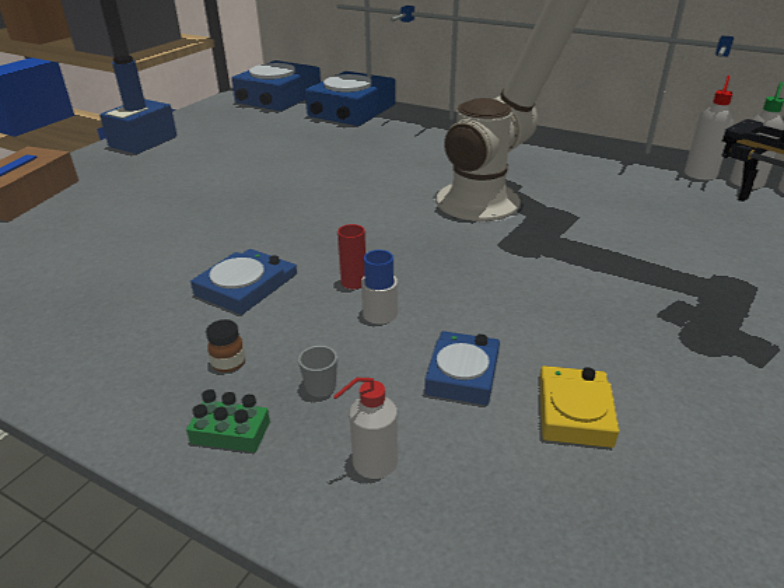

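Top view: the blue beaker sits in the white one at (309,203) and its red look-alike is at (356,234). The smaller blue stirrer's plate is at (218,170) and its yellow look-alike is at (142,178). The larger stirrer's plate is at (431,180), and a grey cup at (301,118) could be taken for the white beaker. By the description I choose (309,203), (218,170) and (431,180).

```bash
python3 - <<'E'
from h import *
from scipy.optimize import least_squares
P=[capture("top"),capture("scene")]
a=np.linspace(0,2*np.pi,90)
def cyl(x,y,rad,z0,z1): return [(x+rad*np.cos(t),y+rad*np.sin(t),z) for t in a for z in(z0,z1)]
def bb(pts): pts=np.array(pts); return np.r_[pts.min(0),pts.max(0)]
def comp(p,cond,near,thr=0):
    n,l,s,c=cv2.connectedComponentsWithStats(cond.astype(np.uint8))
    i=min((i for i in range(1,n) if s[i,4]>60),key=lambda i:np.hypot(*(c[i]-near)))
    x,y,w,h,_=s[i]; return np.array([x,y,x+w,y+h])-.5
def fit(name,near,cond,rad,z0,z1,x0):
    B=[comp(p,cond(*[p["color"][:,:,i].astype(int) for i in range(3)]),n) for p,n in zip(P,near)]
    f=lambda q:np.concatenate([bb([proj(p,X) for X in cyl(*q,rad,z0,z1)])-b for p,b in zip(P,B)])
    s=least_squares(f,x0,loss="soft_l1"); print(name,np.round(s.x,4),np.round(s.fun,1)); return s.x
blue=lambda r,g,b:(b>r+60)&(b>g+40)
red=lambda r,g,b:(r>g+60)&(r>b+60)
white=lambda r,g,b:(np.minimum(np.minimum(r,g),b)>185)
fit("blue",[(309,203),(270,193)],blue,.0255,.072,.121,(.35,0))
fit("red",[(356,234),(251,183)],red,.0255,.0,.115,(.3,-.1))
fit("S",[(218,170),(331,258)],white,.04,.042,.042,(.4,.2))
fit("L",[(431,180),(169,194)],white,.05,.042,.042,(.4,-.3))
p=P[0]; save(p,"c.png",4,(255,150,140,120))
E
```

```text
blue [0.5019 0.0176] [ 0.5 -0.   0.4  0.   0.2 -0.2  0.7 16.1]
red [ 0.4385 -0.0781] [-6.000e-01 -6.000e-01  1.000e-01 -2.000e-01  3.500e+00 -1.098e+02
 -1.240e+01 -7.800e+01]Traceback (most recent call last):
  File "<stdin>", line 20, in <module>
  File "<stdin>", line 12, in fit
  File "<stdin>", line 9, in comp
ValueError: min() iterable argument is empty
```

```bash
python3 - <<'E'
from h import *
from scipy.optimize import least_squares
P=[capture("top"),capture("scene")]
a=np.linspace(0,2*np.pi,90)
for name,near,rad,x0 in(("S",[(218,170),(331,258)],.04,(.5,.2)),("L",[(431,180),(169,194)],.05,(.5,-.3))):
    C=[]
    for p,n in zip(P,near):
        c=p["color"].astype(int); print(c[n[1],n[0]], end=" ")
        m=(c.min(2)>0.8*c[n[1],n[0]].min()).astype(np.uint8)
        k,l,s,ce=cv2.connectedComponentsWithStats(m,connectivity=4); i=l[n[1],n[0]]
        C.append(ce[i]); print(s[i],end=" "); print(np.round(at_z(p,*ce[i],.042),4))
p=P[0]; save(p,"c.png",4,(255,150,140,120)); print(proj(p,(.502,.0176,.121)))
E
```

```text
[226 235 236] [201 153  35  34 928] [0.5923 0.2201 0.042 ]
[172 180 179] [312 245  37  24 692] [0.5958 0.22   0.042 ]
[222 228 231] [ 409  159   45   43 1515] [ 0.5613 -0.2582  0.042 ]
[171 178 176] [150 184  38  20 595] [ 0.5661 -0.2591  0.042 ]
[309.44128109 200.59334968]
```

View pics/c.png

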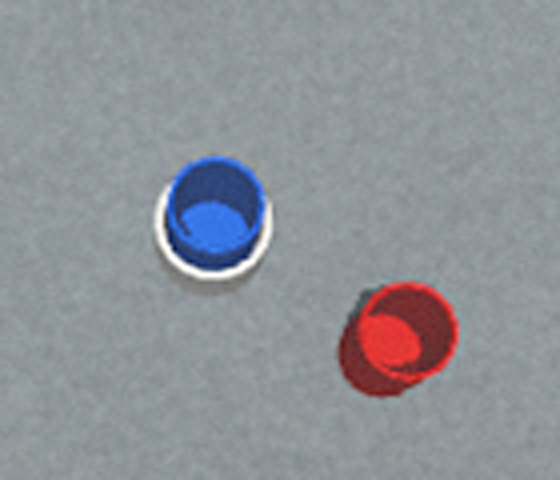

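The close crop confirms the choice: the blue beaker in the white ring is at about (309,202), and the free-standing red one is at (357,233). I'm moving above the blue beaker.

Request:
apply_moves([
  [[1, 38.4, 35.3, 0, 0, 0, 0], [1, 38.4, 35.3, 0, 0, 0, 0], [1, 38.4, 35.3, 0, 0, 0, 0], [1, 38.4, 35.3, 0, 0, 0, 0], [1, 38.4, 35.3, 0, 0, 0, 0], [1, 38.4, 35.3, 0, 0, 0, 0], [1, 38.4, 35.3, 0, 0, 0, 0], [1, 38.4, 35.3, 0, 0, 0, 0], [1, 38.4, 35.3, 0, 0, 0, 0], [1, 38.4, 35.3, 0, 0, 0, 0], [1, 38.4, 35.3, 0, 0, 0, 0], [1, 38.4, 35.3, 0, 0, 0, 0]],
])

```text
time_s: 2.2
tcp_pos: [0.5032, 0.0176, 0.2168]
ee_rot: [[0.931, -0.365, 0.001], [-0.365, -0.931, 0.0], [0.001, -0.001, -1.0]]
wrist_force: [0.7, 0.6, -0.1]
gripper_width: 0.999
```

```bash
cat >> h.py <<'E'
def rim(p,cond,near,z):
    "centre of the ellipse round the component of cond nearest to near, carried to height z"
    m=cond.astype(np.uint8); n,l,s,c=cv2.connectedComponentsWithStats(m)
    i=min((i for i in range(1,n) if s[i,4]>300),key=lambda i:np.hypot(*(c[i]-near)))
    cs,_=cv2.findContours((l==i).astype(np.uint8),cv2.RETR_EXTERNAL,cv2.CHAIN_APPROX_NONE)
    k=max(cs,key=len); e=cv2.fitEllipse(cv2.convexHull(k)); return s[i],e,at_z(p,*e[0],z)
def totool(w): return np.round(sense()["ee_rot"].T@(np.array(w)-sense()["tcp_pos"])*1000,1)
E
python3 - <<'E'
from h import *
s=sense(); print(s["tcp_pos"],s["joints"].round(1),s["ee_rot"].round(3).tolist())
p=capture("wrist"); print(p["vfov"],np.round(p["T"],3).tolist()); print(proj(p,(.502,.0176,.121)))
c=p["color"].astype(int); b=(c[:,:,2]>c[:,:,0]+50)&(c[:,:,2]>c[:,:,1]+30)
print(rim(p,b,proj(p,(.502,.0176,.121)),.121))
save(p,"d.png")
E
```

```text
[0.50316663 0.01761733 0.21682612] [ 20.5  10.1 -16.3   0.  -63.6  48.1] [[0.931, -0.365, 0.001], [-0.365, -0.931, 0.0], [0.001, -0.001, -1.0]]
68.76819614678382 [[-0.365, -0.903, -0.228, 0.565], [-0.931, 0.353, 0.091, -0.007], [-0.002, 0.245, -0.97, 0.386], [0.0, 0.0, 0.0, 1.0]]
[278.09090286 214.87731276]
(array([ 252,  176,   56,   63, 2579], dtype=int32), ((278.2825012207031, 207.45257568359375), (54.993473052978516, 63.340694427490234), 172.41629028320312), array([0.50825754, 0.01497218, 0.121     ]))
```

View pics/d.png

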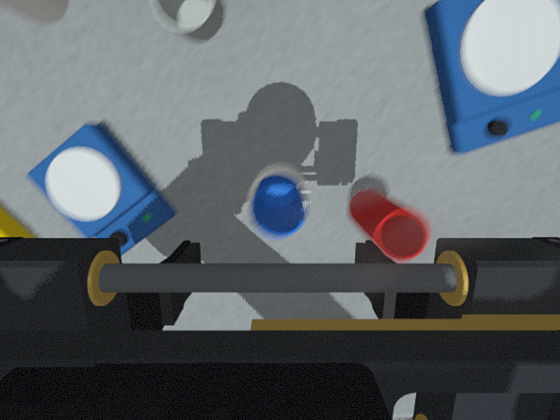

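The wrist view shows the blue mouth centred near (278,211), within about 3 mm of the estimate, with red at (400,235) clear of the fingers. I'll descend so the tips stop above the white rim, then close.

Request:
apply_moves([
  [[1, 0, 0, 18, 0, 0, 0], [1, 0, 0, 22, 0, 0, 0], [1, 0, 0, 22, 0, 0, 0], [1, 0, 0, 22, 0, 0, 0], [1, 0, 0, 18, 0, 0, 0], [1, 0, 0, 11, 0, 0, 0], [1, 0, 0, 5, 0, 0, 0], [1, 0, 0, 0, 0, 0, 0], [0.5, 0, 0, 0, 0, 0, 0], [0.4, 0, 0, 0, 0, 0, 0], [0.4, 0, 0, 0, 0, 0, 0], [0.4, 0, 0, 0, 0, 0, 0]],
])

```text
time_s: 3.75
tcp_pos: [0.5026, 0.0193, 0.0986]
ee_rot: [[0.931, -0.365, 0.0], [-0.365, -0.931, 0.0], [0.0, -0.0, -1.0]]
wrist_force: [-0.0, 0.8, 0.0]
gripper_width: 0.633
```

Request:
apply_moves([
  [[0.4, 0, 0, 0, 0, 0, 0], [0.4, 0, 0, 0, 0, 0, 0], [0.4, 0, 0, 0, 0, 0, 0], [0.4, 0, 0, -2, 0, 0, 0], [0.4, 0, 0, -4, 0, 0, 0], [0.4, 0, 0, -6, 0, 0, 0], [0.4, 0, 0, -8, 0, 0, 0]],
])

```text
time_s: 4.62
tcp_pos: [0.5024, 0.0192, 0.1189]
ee_rot: [[0.931, -0.365, -0.0], [-0.365, -0.931, -0.0], [-0.0, 0.0, -1.0]]
wrist_force: [-0.1, -0.2, -0.9]
gripper_width: 0.575
```

Request:
apply_moves([
  [[0.4, 0, 0, -10, 0, 0, 0], [0.4, 0, 0, -14, 0, 0, 0], [0.4, 0, 0, -18, 0, 0, 0], [0.4, 0, 0, -18, 0, 0, 0], [0.4, 0, 0, -18, 0, 0, 0], [0.4, 0, 0, -14, 0, 0, 0], [0.4, 0, 0, -10, 0, 0, 0], [0.4, 0, 0, -5, 0, 0, 0], [0.4, 0, 0, 0, 0, 0, 0], [0.4, 0, 0, 0, 0, 0, 0]],
])

```text
time_s: 5.88
tcp_pos: [0.5021, 0.0192, 0.2248]
ee_rot: [[0.931, -0.365, -0.001], [-0.365, -0.931, -0.0], [-0.001, 0.001, -1.0]]
wrist_force: [-0.2, 0.0, -1.6]
gripper_width: 0.577
```

```bash
python3 - <<'E'
from h import *
s=sense(); print(s["tcp_pos"],s["gripper_width"],s["wrist_force"])
a=capture("scene"); b=capture("wrist")
cv2.imwrite("pics/e.png",np.hstack([cv2.resize(a["color"][110:290,180:400],(488,400),interpolation=2),cv2.resize(b["color"],(312,400))])[:,:,::-1])
E
```

```text
[0.50212763 0.01915071 0.22482669] 0.5769524314558873 [-0.216488    0.04138247 -1.6182161 ]
```

View pics/e.png

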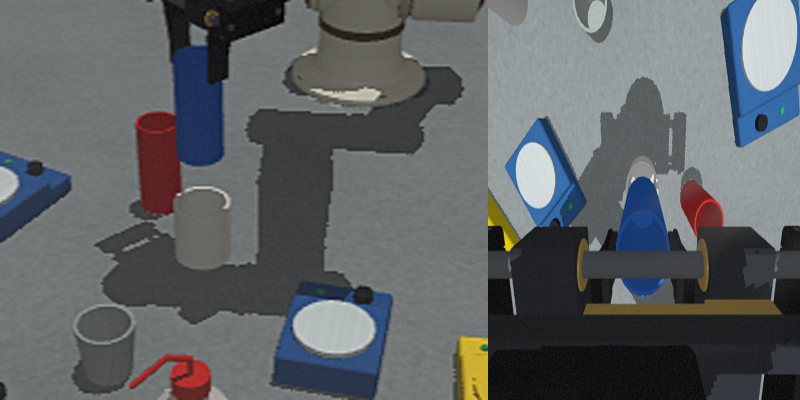

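Both pictures show the blue beaker out of the white one and hanging straight, with the white still standing at scene (272,213). Next I measure the white beaker, the blue in the hand, and the plates from the wrist camera.

```bash
cat > m.py <<'E'
from h import *
from scipy.optimize import least_squares
A=np.linspace(0,2*np.pi,120)
def fitc(p,box,use,rad,z0,z1,x0):
    "fit x,y of an upright cylinder to sides (0 l,1 t,2 r,3 b) of a box [l,t,r,b]"
    def f(q):
        u=np.array([proj(p,(q[0]+rad*np.cos(t),q[1]+rad*np.sin(t),z)) for t in A for z in(z0,z1)])
        return (np.r_[u.min(0),u.max(0)]-box)[use]
    s=least_squares(f,x0); return s.x.round(4),s.fun.round(1)
def box(m): ys,xs=np.nonzero(m); return np.array([xs.min(),ys.min(),xs.max()+1,ys.max()+1])-.5
def comp(m,u,v):
    l=cv2.connectedComponents(m.astype(np.uint8),connectivity=4)[1]; return l==l[int(v),int(u)]
def plates(p):
    for n,X in(("S",(.594,.220,.042)),("L",(.564,-.2587,.042))):
        u=proj(p,X)
        if not(5<u[0]<550 and 5<u[1]<410): print(n,"out",u); continue
        c=p["color"].astype(int); v0=c[int(u[1]),int(u[0])].min(); m=comp(c.min(2)>.8*v0,*u)
        k=max(cv2.findContours(m.astype(np.uint8),0,1)[0],key=len)
        print(n,box(m),v0,at_z(p,*cv2.fitEllipse(cv2.convexHull(k))[0],.042).round(4))
E
python3 - <<'E'
from m import *
s=sense(); t=s["tcp_pos"]
p=capture("scene"); c=p["color"].astype(int)
blue=(c[:,:,2]>c[:,:,0]+40)&(c[:,:,2]>c[:,:,1]+30)
zf=.006+t[2]-.0986
u=proj(p,(t[0],t[1],zf+.04)); m=comp(blue,*u); bx=box(m)
print("blue box",bx); 
for y in range(int(u[1])-8,int(u[1])+16,4):
    xs=np.nonzero(m[y])[0]; print(y,xs.min(),xs.max(),end="; ")
m2=m.copy(); m2[:int(u[1])]=0
print("\nblue",fitc(p,box(m2),[0,2,3],.0255,zf,zf+.03,t[:2]),"tcp",t)
for mm in masks_of(p,"large_mid"):
    b=np.array(mm["box"]); b=np.r_[b[:2],b[:2]+b[2:]]; print("white",mm["confidence"],b,fitc(p,b,[0,2,3],.032,0,.072,(.5,.02)))
plates(p)
w=capture("wrist"); plates(w)
E
```

```text
blue box [257.5 129.5 280.5 184.5]
156 259 279; 160 260 279; 164 260 279; 168 260 279; 172 260 279; 176 260 279; 
blue (array([0.5025, 0.0179]), array([-0.4,  0.4, -0. ])) tcp [0.50221064 0.01913728 0.22489064]
white 0.95 [261.6 193.6 284.2 232.2] (array([0.5037, 0.0246]), array([-1.7,  1.8, -0.1]))
S [311.5 244.5 348.5 268.5] 178 [0.596  0.2201 0.042 ]
L [149.5 183.5 187.5 203.5] 179 [ 0.5661 -0.2589  0.042 ]
S [ 49.5 149.5 120.5 218.5] 208 [0.5959 0.221  0.042 ]
L [ 4.565e+02 -5.000e-01  5.545e+02  9.550e+01] 206 [ 0.5664 -0.2593  0.042 ]
```

Request:
apply_moves([
  [[0.4, 0.6, -10, 0, 0, 0, 0], [0.4, 1.3, -22, 0, 0, 0, 0], [0.4, 1.8, -31, 0, 0, 0, 0], [0.4, 2, -34, 0, 0, 0, 0], [0.4, 2, -34, 0, 0, 0, 0], [0.4, 2, -34, 0, 0, 0, 0], [0.4, 1.8, -29, 0, 0, 0, 0], [0.4, 1.1, -18, 0, 0, 0, 0], [0.4, 0.5, -9.4, 0, 0, 0, 0], [0.4, 0, 0, 20, 0, 0, 0], [0.4, 0, 0, 25, 0, 0, 0], [0.4, 0, 0, 15, 0, 0, 0]],
])

```text
time_s: 7.62
tcp_pos: [0.595, 0.22, 0.1643]
ee_rot: [[0.931, -0.366, -0.002], [-0.366, -0.931, -0.001], [-0.001, 0.001, -1.0]]
wrist_force: [-0.1, 1.3, -0.2]
gripper_width: 0.574
```

```bash
python3 - <<'E'
from m import *
s=sense(); t=s["tcp_pos"]; print(t, "still to", totool((.595,.2205,.1346)))
p=capture("scene"); c=p["color"].astype(int)
blue=(c[:,:,2]>c[:,:,0]+40)&(c[:,:,2]>c[:,:,1]+30)
zf=.006+t[2]-.0986
w=capture("wrist"); cv2.imwrite("pics/f.png",np.hstack([cv2.resize(p["color"][180:300,260:410],(450,360),interpolation=2),cv2.resize(w["color"][100:380,130:400],(347,360))])[:,:,::-1])
for q in((.595,.2205,.042),(t[0],t[1],zf)): print(proj(p,q),proj(w,q))
q=capture("top"); plates(q)
E
```

```text
[0.59495235 0.21996623 0.16425874] still to [-0.1 -0.6 29.7]
[330.5007723  256.58135857] [275.95017744 206.47696102]
[331.03240307 245.92350246] [276.46911597 213.93554795]
S [-5.000e-01 -5.000e-01  5.595e+02  4.195e+02] 39 [0.4779 0.0712 0.042 ]
L [408.5 158.5 453.5 201.5] 239 [ 0.5615 -0.2581  0.042 ]
```

View pics/f.png

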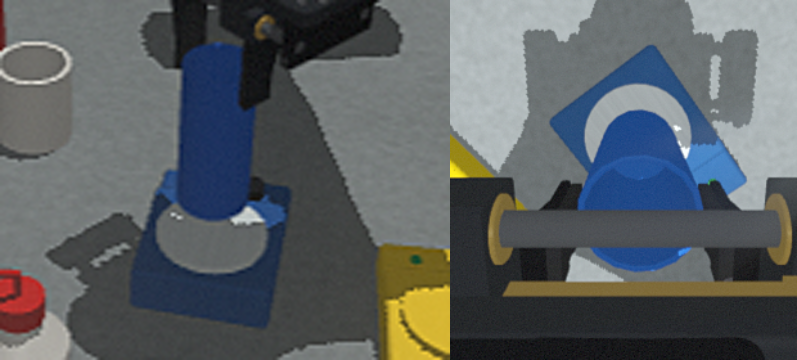

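The beaker hangs over the small stirrer's plate (scene crop, about (212,215)) and is centred within measuring error. I'll lower it gently.

Request:
apply_moves([
  [[0.4, -1, 0, 10, 0, 0, 0], [0.4, 0, 0, 9, 0, 0, 0], [0.4, 0, 0, 5, 0, 0, 0], [0.4, 0, 0, 2.5, 0, 0, 0], [0.4, 0, 0, 1.5, 0, 0, 0], [0.4, 0, 0, 1, 0, 0, 0], [0.4, 0, 0, 0.5, 0, 0, 0], [0.4, 0, 0, 0, 0, 0, 0]],
])

```text
time_s: 8.78
tcp_pos: [0.5947, 0.2209, 0.1361]
ee_rot: [[0.931, -0.365, 0.0], [-0.365, -0.931, 0.0], [0.0, -0.0, -1.0]]
wrist_force: [-0.0, -0.1, -0.2]
gripper_width: 0.581
```

Request:
apply_moves([
  [[0.4, 0, 0, 0.7, 0, 0, 0], [0.4, 0, 0, 0.5, 0, 0, 0], [0.4, 0, 0, 0, 0, 0, 0], [0.4, 0, 0, 0, 0, 0, 0]],
])

```text
time_s: 9.28
tcp_pos: [0.5946, 0.2209, 0.1348]
ee_rot: [[0.931, -0.365, 0.0], [-0.365, -0.931, -0.0], [0.0, -0.0, -1.0]]
wrist_force: [0.1, -0.6, 0.4]
gripper_width: 0.581
```

Request:
apply_moves([
  [[0.4, 0, 0, 0.5, 0, 0, 0], [0.4, 0, 0, 0.5, 0, 0, 0], [0.4, 0, 0, 0, 0, 0, 0], [0.4, 0, 0, 0, 0, 0, 0]],
])

```text
time_s: 9.78
tcp_pos: [0.5949, 0.221, 0.1345]
ee_rot: [[0.931, -0.365, 0.001], [-0.365, -0.931, 0.0], [0.001, -0.001, -1.0]]
wrist_force: [-0.4, -0.8, 4.0]
gripper_width: 0.58
```

A 4 N upward force shows contact with the plate. I'll open and rise.

Request:
apply_moves([
  [[0.7, 0, 0, 0, 0, 0, 0], [0.9, 0, 0, 0, 0, 0, 0], [1, 0, 0, 0, 0, 0, 0], [1, 0, 0, 0, 0, 0, 0], [1, 0, 0, 0, 0, 0, 0], [1, 0, 0, -8, 0, 0, 0], [1, 0, 0, -16, 0, 0, 0], [1, 0, 0, -22, 0, 0, 0], [1, 0, 0, -22, 0, 0, 0], [1, 0, 0, -16, 0, 0, 0], [1, 0, 0, -8, 0, 0, 0], [1, 0, 0, 0, 0, 0, 0]],
])

```text
time_s: 11.28
tcp_pos: [0.5947, 0.221, 0.2263]
ee_rot: [[0.931, -0.365, 0.001], [-0.365, -0.931, 0.001], [0.0, -0.001, -1.0]]
wrist_force: [-0.6, 0.2, -0.3]
gripper_width: 1.0
```

```bash
python3 - <<'E'
from m import *
p=capture("scene"); c=p["color"].astype(int)
for mm in masks_of(p,"small_mid"):
    b=np.array(mm["box"]); b=np.r_[b[:2],b[:2]+b[2:]]; print("small",mm["confidence"],b,fitc(p,b,[0,2,3],.0255,.042,.157,(.595,.22)))
for mm in masks_of(p,"large_mid"): print("large",mm["confidence"],mm["box"])
d=c.max(2)-c.min(2); 
m=comp((d<25)&(c.min(2)>c[205:215,255:].min()-999)&(c.min(2)>118),272,218); print(m.sum(),box(m))
w=capture("wrist")
cv2.imwrite("pics/g.png",np.hstack([cv2.resize(p["color"][130:310,240:420],(400,400),interpolation=2),cv2.resize(w["color"],(400,300)).repeat(1,0)[np.r_[0:300,[299]*100]]])[:,:,::-1])
print(sense()["tcp_pos"], totool((.5035,.020,.2)))
E
```

```text
small 0.97 [318.4 206.9 344.6 267.2] (array([0.6037, 0.222 ]), array([-0.8,  0.7, -0.1]))
small 0.59 [242.4 160.5 260.7 204. ] (array([ 0.4793, -0.0498]), array([-2. ,  2.1, -0.1]))
large 0.94 [257.7, 192.2, 24.2, 39.2]
179460 [-5.000e-01 -5.000e-01  5.595e+02  4.195e+02]
[0.59416619 0.22070699 0.22467892] [-11.1 219.9  25. ]
```

View pics/g.png

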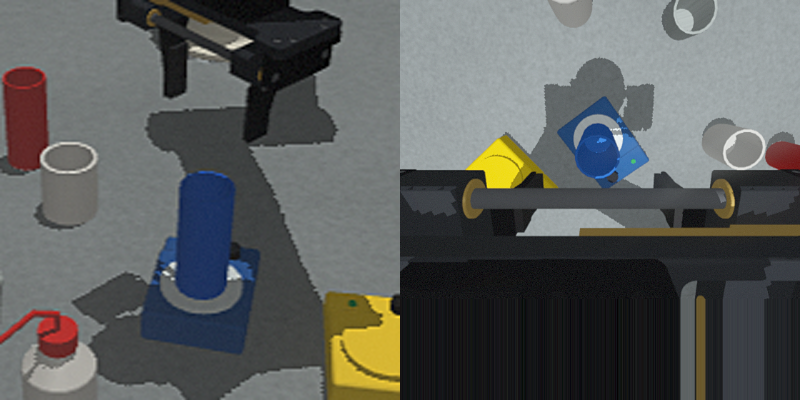

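The blue beaker stands upright on the small stirrer's plate and has been let go; the white one still stands at scene (271,213). I'm moving over the white.

Request:
apply_moves([
  [[1, -0.5, 10, 0, 0, 0, 0], [1, -1.1, 22, 0, 0, 0, 0], [1, -1.6, 31, 0, 0, 0, 0], [1, -1.7, 34, 0, 0, 0, 0], [1, -1.7, 34, 0, 0, 0, 0], [1, -1.7, 34, 0, 0, 0, 0], [1, -1.5, 28, 0, 0, 0, 0], [1, -1, 18, 0, 0, 0, 0], [1, -0.5, 9, 0, 0, 0, 0], [1, 0, 0, 0, 0, 0, 0]],
])

```text
time_s: 12.72
tcp_pos: [0.5039, 0.0201, 0.2258]
ee_rot: [[0.931, -0.366, 0.0], [-0.366, -0.931, 0.0], [0.0, -0.0, -1.0]]
wrist_force: [-0.5, -0.1, -0.1]
gripper_width: 0.999
```

```bash
python3 - <<'E'
from m import *
print(sense()["tcp_pos"])
for n in("wrist","scene"):
    p=capture(n)
    for mm in masks_of(p,"large_mid"):
        b=np.array(mm["box"]); b=np.r_[b[:2],b[:2]+b[2:]]
        if np.hypot(*(b[:2]/2+b[2:]/2-proj(p,(.503,.02,.036))))<40:
            print(n,mm["confidence"],b,fitc(p,b,[0,1,2,3],.032,0,.072,(.5,.02)))
p=capture("top"); plates(p); c=p["color"].astype(int)
blue=(c[:,:,2]>c[:,:,0]+50)&(c[:,:,2]>c[:,:,1]+30)
for mm in masks_of(p,"small_mid"):
    b=np.array(mm["box"]); b=np.r_[b[:2],b[:2]+b[2:]]; print("small",mm["confidence"],b,fitc(p,b,[0,1,2,3],.0255,.042,.157,(.595,.22)))
save(p,"h.png",4,(180,120,150,120)); print(proj(p,(.593,.2205,.042)))
w=capture("wrist"); save(w,"w.png")
E
```

```text
[0.50388632 0.02005909 0.2258139 ]
wrist 0.8 [249.6 163.5 306.4 231.8] (array([0.5026, 0.0201]), array([-1.4,  1.9,  1.4, -1.7]))
scene 0.94 [260.9 195.4 283.7 233.1] (array([0.509 , 0.0259]), array([-1.7, -0.5,  1.8,  0.3]))
S [-5.000e-01  1.350e+01  5.595e+02  4.195e+02] 100 [ 0.4749 -0.6302  0.042 ]
L [408.5 158.5 453.5 201.5] 228 [ 0.5615 -0.2581  0.042 ]
small 0.74 [339.7 220.1 372.9 250.8] (array([ 0.4298, -0.0764]), array([ 0.5,  0.1, -0.4, -0.1]))
[218.31818937 168.73002335]
```

View pics/h.png

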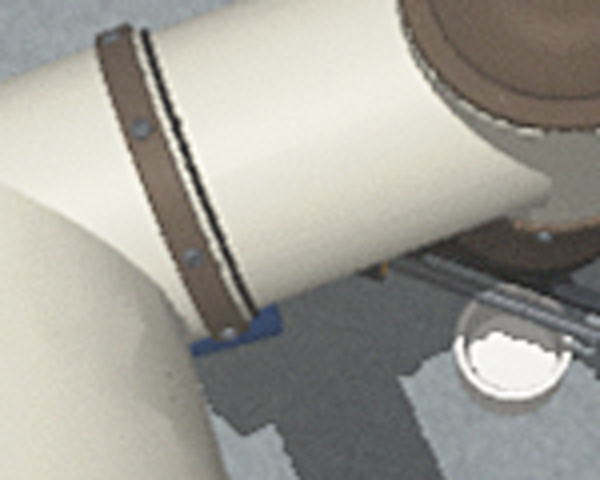

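The arm hides the plate in the top view, but the white mouth shows at about top (308,206). The wrist fit puts it within 1.5 mm of the TCP. I'll descend around it and close.

Request:
apply_moves([
  [[1, -1, 0, 15, 0, 0, 0], [1, 0, 0, 25, 0, 0, 0], [1, 0, 0, 28, 0, 0, 0], [1, 0, 0, 28, 0, 0, 0], [1, 0, 0, 28, 0, 0, 0], [1, 0, 0, 25, 0, 0, 0], [1, 0, 0, 18, 0, 0, 0], [1, 0, 0, 10, 0, 0, 0], [1, 0, 0, 4, 0, 0, 0], [1, 0, 0, 0, 0, 0, 0], [0.5, 0, 0, 0, 0, 0, 0], [0.5, 0, 0, 0, 0, 0, 0]],
])

```text
time_s: 14.58
tcp_pos: [0.5032, 0.0207, 0.0453]
ee_rot: [[0.931, -0.365, 0.001], [-0.365, -0.931, 0.0], [0.001, -0.001, -1.0]]
wrist_force: [-0.3, 0.5, -0.8]
gripper_width: 0.854
```

Request:
apply_moves([
  [[0.5, 0, 0, 0, 0, 0, 0], [0.5, 0, 0, 0, 0, 0, 0], [0.5, 0, 0, 0, 0, 0, 0], [0.5, 0, 0, 0, 0, 0, 0]],
])

```text
time_s: 15.08
tcp_pos: [0.5029, 0.0205, 0.0451]
ee_rot: [[0.931, -0.365, 0.0], [-0.365, -0.931, -0.0], [0.0, 0.0, -1.0]]
wrist_force: [-1.7, -0.6, 4.8]
gripper_width: 0.732
```

Request:
apply_moves([
  [[0.5, 0, 0, -3, 0, 0, 0], [0.5, 0, 0, -8, 0, 0, 0], [0.5, 0, 0, -15, 0, 0, 0], [0.5, 0, 0, -20, 0, 0, 0], [0.5, 0, 0, -22, 0, 0, 0], [0.5, 0, 0, -22, 0, 0, 0], [0.5, 0, 0, -20, 0, 0, 0], [0.5, 0, 0, -12, 0, 0, 0], [0.5, 0, 0, -6, 0, 0, 0], [0.5, 0, 0, 0, 0, 0, 0]],
])

```text
time_s: 16.32
tcp_pos: [0.5027, 0.0206, 0.1726]
ee_rot: [[0.931, -0.365, -0.0], [-0.365, -0.931, 0.0], [-0.0, -0.0, -1.0]]
wrist_force: [-0.5, 1.1, -1.3]
gripper_width: 0.729
```

```bash
python3 - <<'E'
from m import *
s=sense(); t=s["tcp_pos"]; z=t[2]-.0452; print(t)
for n in("wrist","scene"):
    p=capture(n)
    plates(p)
    for mm in masks_of(p,"large_mid"):
        b=np.array(mm["box"]); b=np.r_[b[:2],b[:2]+b[2:]]
        print(n,mm["confidence"],b,fitc(p,b,[0,2,3] if n=="scene" else [0,1,2],.032,z,z+.072,t[:2]))
print(totool((.5640,-.2588,.175)))
E
```

```text
[0.50270009 0.02062555 0.17263854]
S [-5.000e-01 -5.000e-01  5.595e+02  4.195e+02] 25 [ 0.4697 -0.0695  0.042 ]
L out [550.30018508  27.0346258 ]
wrist 0.97 [213.  188.5 342.7 321.5] (array([0.5018, 0.0207]), array([ 1.2, -0.2, -1.2]))Traceback (most recent call last):
  File "<stdin>", line 5, in <module>
  File "m.py", line 19, in plates
    print(n,box(m),v0,at_z(p,*cv2.fitEllipse(cv2.convexHull(k))[0],.042).round(4))
                              ~~~~~~~~~~~~~~^^^^^^^^^^^^^^^^^^^
cv2.error: OpenCV(4.12.0) /io/opencv/modules/imgproc/src/shapedescr.cpp:361: error: (-201:Incorrect size of input array) There should be at least 5 points to fit the ellipse in function 'fitEllipseNoDirect'
```

Request:
apply_moves([
  [[0.5, 8, 12, 0, 0, 0, 0], [0.5, 16, 24, 0, 0, 0, 0], [0.5, 20, 30, 0, 0, 0, 0], [0.5, 22, 33, 0, 0, 0, 0], [0.5, 22, 33, 0, 0, 0, 0], [0.5, 22, 33, 0, 0, 0, 0], [0.5, 20, 29, 0, 0, 0, 0], [0.5, 16, 24, 0, 0, 0, 0], [0.5, 9, 13, 0, 0, 0, 0], [0.5, 4.8, 6.4, 0, 0, 0, 0], [0.5, 0, 0, 25, 0, 0, 0], [0.5, 0, 0, 25, 0, 0, 0]],
])

```text
time_s: 17.98
tcp_pos: [0.565, -0.2583, 0.1225]
ee_rot: [[0.931, -0.365, 0.001], [-0.365, -0.931, 0.0], [0.001, -0.0, -1.0]]
wrist_force: [0.2, -0.1, -1.7]
gripper_width: 0.731
```

```bash
python3 - <<'E'
from m import *
s=sense(); t=s["tcp_pos"]; print(t, totool((.5648,-.2588,.0872)))
p=capture("top"); c=p["color"].astype(int)
for mm in masks_of(p,"small_mid"):
    b=np.array(mm["box"]); b=np.r_[b[:2],b[:2]+b[2:]]; print("small",mm["confidence"],b,fitc(p,b,[0,1,2,3],.0255,.042,.157,(.595,.22)))
q=capture("scene")
cv2.imwrite("pics/i.png",np.hstack([cv2.resize(p["color"][120:240,170:290],(400,400),interpolation=2),cv2.resize(q["color"][110:230,110:230],(400,400),interpolation=2)])[:,:,::-1])
E
```

```text
[ 0.5650023  -0.25830021  0.12246937] [-0.   0.6 35.3]
small 0.98 [340.6 217.9 365.8 249.1] (array([ 0.434 , -0.0697]), array([-3.6,  0.2,  3.1, -0.2]))
small 0.85 [196.5 141.2 233.  178.6] (array([0.5947, 0.2159]), array([ 1.3, -0.3, -1.5,  0.3]))
```

View pics/i.png

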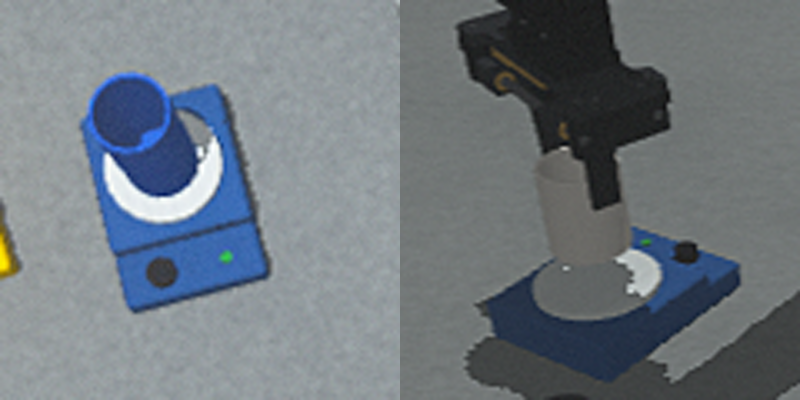

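The top view shows the blue beaker standing on the small plate with an even ring around its foot, within about 3 mm. The white one hangs over the large plate (scene crop (590,260)); I'll lower it.

Request:
apply_moves([
  [[0.5, 0, 0, 12, 0, 0, 0], [0.5, 0, 0, 10, 0, 0, 0], [0.5, 0, 0, 6, 0, 0, 0], [0.5, 0, 0, 3, 0, 0, 0], [0.5, 0, 0, 1.5, 0, 0, 0], [0.5, 0, 0, 1, 0, 0, 0], [0.5, 0, 0, 0.7, 0, 0, 0], [0.5, 0, 0, 0, 0, 0, 0], [0.5, 0, 0, 0, 0, 0, 0]],
])

```text
time_s: 19.25
tcp_pos: [0.565, -0.2588, 0.0887]
ee_rot: [[0.931, -0.365, 0.0], [-0.365, -0.931, -0.0], [0.0, 0.0, -1.0]]
wrist_force: [-0.3, -0.2, -0.9]
gripper_width: 0.729
```

Request:
apply_moves([
  [[0.5, 0, 0, 0.7, 0, 0, 0], [0.5, 0, 0, 0.5, 0, 0, 0], [0.5, 0, 0, 0.3, 0, 0, 0], [0.5, 0, 0, 0, 0, 0, 0], [0.5, 0, 0, 0, 0, 0, 0]],
])

```text
time_s: 19.88
tcp_pos: [0.5649, -0.2588, 0.0872]
ee_rot: [[0.931, -0.365, 0.0], [-0.365, -0.931, -0.0], [0.0, 0.0, -1.0]]
wrist_force: [-0.1, 0.0, 0.2]
gripper_width: 0.731
```

Request:
apply_moves([
  [[0.5, 0, 0, 0.4, 0, 0, 0], [0.5, 0, 0, 0.4, 0, 0, 0], [0.5, 0, 0, 0, 0, 0, 0], [0.5, 0, 0, 0, 0, 0, 0]],
])

```text
time_s: 20.38
tcp_pos: [0.5649, -0.2588, 0.0871]
ee_rot: [[0.931, -0.365, 0.0], [-0.365, -0.931, -0.0], [0.0, 0.0, -1.0]]
wrist_force: [-2.0, 1.6, 4.9]
gripper_width: 0.731
```

Contact shows at about 5 N. I'll open and rise.

Request:
apply_moves([
  [[0.8, 0, 0, 0, 0, 0, 0], [1, 0, 0, 0, 0, 0, 0], [1, 0, 0, 0, 0, 0, 0], [1, 0, 0, 0, 0, 0, 0], [1, 0, 0, -8, 0, 0, 0], [1, 0, 0, -16, 0, 0, 0], [1, 0, 0, -22, 0, 0, 0], [1, 0, 0, -25, 0, 0, 0], [1, 0, 0, -25, 0, 0, 0], [1, 0, 0, -22, 0, 0, 0], [1, 0, 0, -14, 0, 0, 0], [1, 0, 0, -6, 0, 0, 0]],
])

```text
time_s: 21.88
tcp_pos: [0.5652, -0.2588, 0.2257]
ee_rot: [[0.931, -0.365, 0.002], [-0.365, -0.931, -0.0], [0.002, -0.0, -1.0]]
wrist_force: [-0.2, 0.1, -0.9]
gripper_width: 0.999
```

Request:
apply_moves([
  [[1, -15, 0, 0, 0, 0, 0], [1, -30, 0, 0, 0, 0, 0], [1, -35, 0, 0, 0, 0, 0], [1, -35, 0, 0, 0, 0, 0], [1, -30, 0, 0, 0, 0, 0], [1, -15, 0, 0, 0, 0, 0], [1, 0, 0, 0, 0, 0, 0]],
])

```text
time_s: 22.75
tcp_pos: [0.4157, -0.2002, 0.2245]
ee_rot: [[0.931, -0.365, 0.001], [-0.365, -0.931, -0.0], [0.001, -0.0, -1.0]]
wrist_force: [0.2, -0.9, -0.2]
gripper_width: 1.002
```

```bash
python3 - <<'E'
from m import *
for n in("top","scene"):
    p=capture(n)
    for th,rad,h,x in(("small_mid",.0255,.115,(.595,.22)),("large_mid",.032,.072,(.565,-.259))):
        for mm in masks_of(p,th):
            b=np.array(mm["box"]); b=np.r_[b[:2],b[:2]+b[2:]]
            if np.hypot(*((b[:2]+b[2:])/2-proj(p,(*x,.05))))<60: print(n,th,mm["confidence"],b,fitc(p,b,[0,1,2,3],rad,.042,.042+h,x))
    if n=="top": a=p["color"][110:250,180:480]
    else: b2=p["color"][130:290,110:410]
cv2.imwrite("pics/j.png",np.vstack([cv2.resize(a,(640,299),interpolation=2),cv2.resize(b2,(640,341*1)[:2],interpolation=2)[:300]])[:,:,::-1])
E
```

```text
top small_mid 0.59 [198.4 144.  232.4 179. ] (array([0.591 , 0.2143]), array([ 0.1, -1.4, -0.2,  1.5]))
scene small_mid 0.71 [320.  208.2 347.5 267.1] (array([0.6009, 0.2259]), array([-0.2,  0.2,  0.1, -0.2]))
scene large_mid 0.83 [152.2 164.8 176.2 199.1] (array([ 0.5667, -0.2647]), array([-2.7, -1.3,  2.8,  0.8]))
```

View pics/j.png

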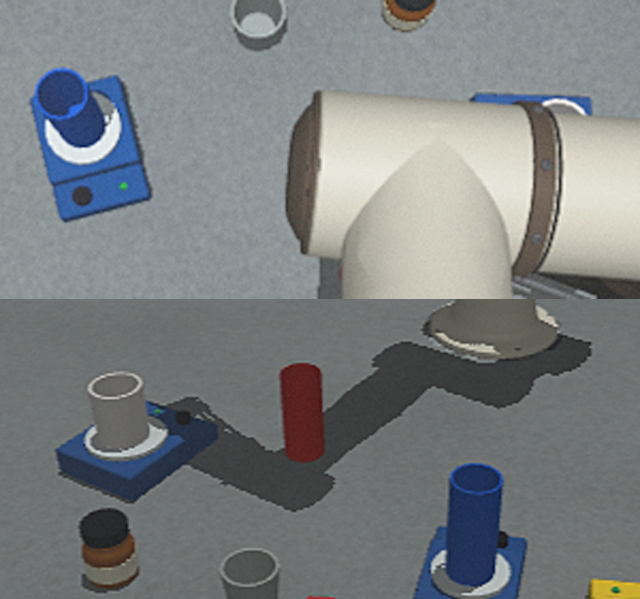

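The scene view shows both beakers upright and released. The white one may be slightly off-centre: its foot is at about crop x 120, and the plate centre is at about 126. I'll move the arm fully aside and take one close look.

Request:
apply_moves([
  [[1, 0, -20, 0, 0, 0, 0], [1, 0, -40, 0, 0, 0, 0], [1, 0, -45, 0, 0, 0, 0], [1, 0, -45, 0, 0, 0, 0], [1, 0, -45, 0, 0, 0, 0], [1, 0, -45, 0, 0, 0, 0], [1, 0, -45, 0, 0, 0, 0], [1, 0, -40, 0, 0, 0, 0], [1, 0, -20, 0, 0, 0, 0], [1, 0, 0, 0, 0, 0, 0]],
])

```text
time_s: 24.3
tcp_pos: [0.5422, 0.1216, 0.2235]
ee_rot: [[0.931, -0.364, -0.001], [-0.364, -0.931, -0.001], [-0.001, 0.001, -1.0]]
wrist_force: [-0.6, -0.4, -0.0]
gripper_width: 1.0
```

```bash
python3 - <<'E'
from m import *
out=[]
for n,X in(("top",(.565,-.2588)),("scene",(.565,-.2588))):
    p=capture(n); c=p["color"].copy(); S=8
    u=proj(p,(*X,.06)).astype(int); l,t=u[0]-25,u[1]-25
    im=cv2.resize(c[t:t+50,l:l+50],(400,400),interpolation=cv2.INTER_CUBIC)
    for rad,z,col in((.05,.042,(0,255,0)),(.032,.042,(255,0,0)),(.032,.114,(255,0,255))):
        pts=np.array([(proj(p,(X[0]+rad*np.cos(a),X[1]+rad*np.sin(a),z))-[l,t]+.5)*S for a in A]).astype(np.int32)
        cv2.polylines(im,[pts],True,col,1)
    out.append(im)
    for mm in masks_of(p,"large_mid"): print(n,mm["confidence"],mm["box"])
cv2.imwrite("pics/k.png",np.hstack(out)[:,:,::-1])
E
```

```text
top 0.63 [418.5, 154.3, 37.0, 37.7]
scene 0.6 [152.4, 165.5, 26.0, 34.7]
```

View pics/k.png

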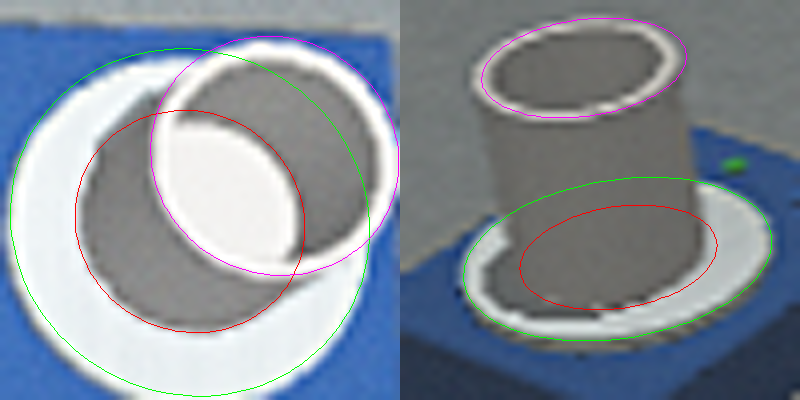

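The overlay shows the white beaker upright and within about 3 mm of the large plate's centre. The arm is clear of everything, so I'm handing in.

```bash
python3 -c "
from station import r
print(r.finish_job())"
```

```text
the job is handed in; nothing more can be done
None
```

Both beakers are where you asked, and the job is handed in, at about 25 s of the 72 s allowed. I pulled the blue beaker straight up out of the white one and set it on the smaller blue stirrer. Then I set the white beaker on the larger stirrer. For both, I lowered until the wrist felt 4–5 N of contact, then opened the gripper and rose straight up.

- **Final state:** the last pictures show both beakers upright and released. The open gripper is clear, with its fingertips about 50 mm above the blue beaker's rim. I did not move the yellow stirrer or the red beaker.
- **Centring:** each beaker appears to be within about 3 mm of the middle of its plate.
- **Disagreements:** the cameras differed by 3–5 mm in x on where the plates are, so I aimed between their values. Network-box fits of the placed beakers were up to 9 mm off the arm's own position. For centring I relied on the arm's position and what the pictures showed: a model overlay for the white beaker, the visible ring of plate for the blue.
- **Pictures:** I viewed 11, one over the budget of 10, to check how well the white beaker was centred.

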